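# Sort the bottle caps into the feeding carousel and hold the scoop pot at the front

### The arm

A 6-joint arm with a two-finger parallel gripper is mounted at the origin on the work surface. World frame = base frame: x ahead of the robot, y to its left, z up, the work surface at z = 0. Lengths are in mm, angles in degrees, forces in N, time in s.
With the tool pointing down it reaches from about 350 to 850 mm from the base axis. Payload 8.1 kg.
Tool frame: the origin (TCP) lies on the mounting face of the last link; the fingertips stand 173 mm ahead of it and the grasp point (between the pads) lies 155 mm ahead of it; z points along the fingers, y is the direction in which the jaws open and shut (so a half turn about z gives the same grasp; the last joint's range is limited). The gripper opens to 85 mm and grips with 20 to 120 N. Pads are 22 mm wide; open, the fingers measure 114 mm over their backs; the gripper's body (76 mm by 85 mm) begins 54 mm behind the grasp point. The pads swing forward as they close: fully open they stand 13 mm farther back than shut.
Start: joints at [61.341, 7.471, 85.268, -0, 87.261, -4.893], TCP at [241.784, 549.133, 404.692] pointing down, gripper open.
Joint ranges: [-169.43, 169.43], [-51.17, 129.36], [1.28, 143.12], [-76.62, 256.62], [0, 156.53], [-152.29, 152.29]. Speed limits (degrees/s): [136.94, 136.94, 159.86, 180, 180, 180].

### API

Orientations are given as [roll, pitch, yaw] about the fixed x, y, z axes, in that order (R = Rz(yaw) Ry(pitch) Rx(roll)).
In Python, from bench import * gives the robot as it stands.
- The arm moves only by the shell command python3 -m jog 'ROWS' [FORCE]. ROWS is JSON, a list of rows, each an object of numbers: "tx", "ty", "tz": the shift along the tool's x, y, z as a fraction of full scale; "ax", "ay", "az": the turn, a rotation vector about the tool's x, y, z as a fraction of full scale; "hand": the opening, from 0 (shut) to 1 (fully open). A call has 1 to 5 rows; each row is the pose to reach, as a shift and turn from the pose commanded when the call began, along the tool's axes at that moment; what a row does not reach only later rows make up. Full scale, the value 1, is 150 mm for a shift and 45 degrees for a turn. A row lasts 1/12 s, in which the tool goes at most 41.7 mm and 7.16 degrees, less where a joint would pass 70% of its speed; a pose out of reach is approached as far as the arm can. A call with a number of a shift or a turn outside -1 to 1 is refused whole. A call with a gripper value outside its range is refused whole. The fingers move at their own pace and stop on an object; FORCE is the grip in N (left out, the last holds). Time passes only in rows, so rows that repeat a pose let the fingers close. It gives the time, the measured TCP pose, the force and the opening at its end, in the units of the state.
- sense(): the state, without advancing time (a new reading comes with each control period).
- snapshot(name): name is "scene" or "top"; returns a dict with "pixels" (480x640x3 uint8, red, green, blue), "z_map" (480x640 float32, mm along the optical axis (not along the pixel's ray), 0 where there is no reading), "intrinsics" (3x3 intrinsics, pixels), "R" (3x3) and "t" (3): a world point X has camera coordinates R X + t. Camera axes: x right, y down, z forward; pixel columns grow to the right and rows downward; lengths in mm; the calibration is good to about 2 mm. A picture is of the moment at which its call begins.
- hand_in(): hands the job in, once; it reports no verdict.
The state is a dict: "time": time; "joint_pos": joint angles; "qd": joint speeds; "joint_efforts": joint torques, N m; "tool_pos": TCP position; "tcp_rot": TCP orientation; "ft_force": force on the tool from outside, world axes, zero at the start; "wrist_torque": the same for the moment, N m; "finger_gap": finger opening in mm.
Only numpy, scipy, OpenCV 4.12 (cv2) and the standard library are available. Lean on these libraries where they do the work, as an engineer would, in place of code of your own. Each camera call takes 0.05 s, during which the arm holds its last target.

### The job

Put the blue bottle cap in the blue pot and the green bottle cap in the green pot of the carousel. Then take the carousel by its black bar handle and turn it until the white pot marked yellow (the one with the scoop) stands squarely in line with the red pointer on the stand, and finish still gripping the handle, holding the carousel still so that someone can take the scoop one-handed. Leave the bowl and the feeding bottle where they stand.

Things in the scene. Friction and masses are not known exactly. Their poses are not given: they have to be found in the camera images.
- cap_blue_mid (a point): Blue hard plastic bottle cap, a closed solid cylinder 36 mm across and 48 mm tall, straight-sided to 40 mm and rounded at the top, about 25 g, standing upright on a fixed grey mat 4 mm thick. The point is its centre, 24 mm above its underside.
- cap_green_mid (a point): Green bottle cap, the same size and shape as the blue one, on the same mat. The point is its centre, 24 mm above its underside.
- pot_blue (a point): Blue open round pot fixed on the carousel: 80 mm inside diameter, 3 mm wall, inner floor 24 mm and rim 62 mm above the table. The point is the centre of its inner floor, 88 mm from the carousel's axis; it turns with the carousel.
- pot_green (a point): Green open round pot fixed on the carousel, same size as the blue one. The point is the centre of its inner floor, 88 mm from the axis.
- pot_marked (a point): White open round pot fixed on the carousel, same size, with a yellow plaque on its outer side and a yellow inner floor; a small white scoop fixed in it reaches 15 mm or less above the rim. The point is the centre of its inner floor, 88 mm from the axis. The three pots stand 120 degrees apart.
- handle (a point): Black bar handle on top of the carousel's central post, fixed to the carousel: 70 mm long (lying along the line from the turning axis to the centre of the marked pot), 14 mm wide, 24 mm tall, between 96 and 120 mm above the table; clear below it except for the 14 mm post on the axis. The point is the bar's centre, 108 mm above the table, on the turning axis. Grip it across its width from above.
- carousel (a joint): Angle of the carousel on its stand in rad, growing counter-clockwise seen from above; 0 when the marked pot is exactly in line with the red pointer. It starts between 0.8 and 2.8, turns either way (stops at -6.4 and 6.4), with a little friction (0.05 N m), and stays where it is left. The white disc is 268 mm across, its top 20 mm above the table.
- stand: Fixed grey foot of the carousel on the table. Origin on the turning axis at table height, z up. Its -x axis points out along the red pointer tab, which sticks out beyond the disc from 138 to 172 mm from the axis, on the side towards the robot.
- bowl: Stainless steel bowl, 150 mm across, 55 mm tall, loose at the back; leave it. Origin at the centre of its underside.
- feed_bottle: Clear feeding bottle, 60 mm across, 150 mm tall, loose at the left; leave it. Origin at the centre of its underside.

How it is judged:
By the outcome, as a careful person would: the job done as asked, in the order asked, and still so for the second after the job is handed in, while the arm keeps its last pose, push and grip.
It also fails if it takes over 72 s, if anything falls off the work surface, if the arm or the gripper's body presses on something with over 40 N, if the wrist force passes 120 N, or if a joint passes its speed limit or range.

## Working session

There is one attempt and no reset: what is moved stays moved. The work goes in short steps, Python scripts to look and compute and a shell command to move; the robot and the scene stay as the last step left them, time stands still between calls to the robot, and variables do not carry over. Pictures are saved under pics/ and viewed, and the job is handed in when it is done.

```bash
ls; mkdir -p pics
cat > h.py <<'E'
from bench import *
import numpy as np, cv2
def save(s,n):
    cv2.imwrite('pics/'+n,cv2.cvtColor(s['pixels'],cv2.COLOR_RGB2BGR))
def ray(s,u,v,z):
    K=np.array(s['intrinsics']);R=np.array(s['R']);t=np.array(s['t'])
    d=R.T@np.linalg.inv(K)@np.array([u,v,1.]);c=-R.T@t
    return c+d*(z-c[2])/d[2]
def depthpt(s,u,v):
    K=np.array(s['intrinsics']);R=np.array(s['R']);t=np.array(s['t'])
    return R.T@(np.linalg.inv(K)@np.array([u,v,1.])*s['z_map'][int(v),int(u)]-t)
E
python3 - <<'E'
from h import *
print(sense())
for n in('scene','top'):
    s=snapshot(n);save(s,n+'0.png');np.savez(n+'0.npz',**s);print(n,s['intrinsics'],s['R'],s['t'], -np.array(s['R']).T@s['t'])
E
```

```text
pics
{'time': 0.0, 'joint_pos': array([ 6.13412572e+01,  7.51565601e+00,  8.53292048e+01,  1.54057137e-04,
        8.72603811e+01, -4.89085598e+00]), 'qd': array([-0.03891571,  0.01746727, -0.12212772,  0.03214266,  0.03129866,
       -0.02452234]), 'joint_efforts': array([-1.54377653e-03, -5.69429398e+01, -5.00535822e+01, -3.72779768e-04,
        1.56655954e-02,  3.76778485e-05]), 'tool_pos': array([241.66944163, 548.93238642, 403.63912765]), 'tcp_rot': array([-1.79895154e+02, -9.12601537e-03,  1.56232097e+02]), 'ft_force': array([-0.00267722, -0.70201294, -0.00924732]), 'wrist_torque': array([ 0.05896447, -0.00040928, -0.00107985]), 'finger_gap': 85.55911720293714}
scene [[542.44279122   0.         324.7225933 ]
 [  0.         542.44279122 235.2333177 ]
 [  0.           0.           1.        ]] [[ 0.86963755  0.49330148 -0.01960027]
 [ 0.32891888 -0.60854144 -0.72214242]
 [-0.3681615   0.62155527 -0.69146667]] [-518.29384583  -67.36110783 1462.66052614] [1011.37942967 -694.44126823  952.57798548]
top [[579.27826688   0.         332.7997791 ]
 [  0.         579.27826688 240.74474403]
 [  0.           0.           1.        ]] [[ 0.01971689 -0.99978979  0.00562246]
 [-0.99146149 -0.02027705 -0.12881367]
 [ 0.1289006  -0.00303465 -0.99165288]] [  55.53442226  580.66585725 1151.56524624] [ 426.17542034   70.79154003 1216.43844692]
```

View pics/scene0.png

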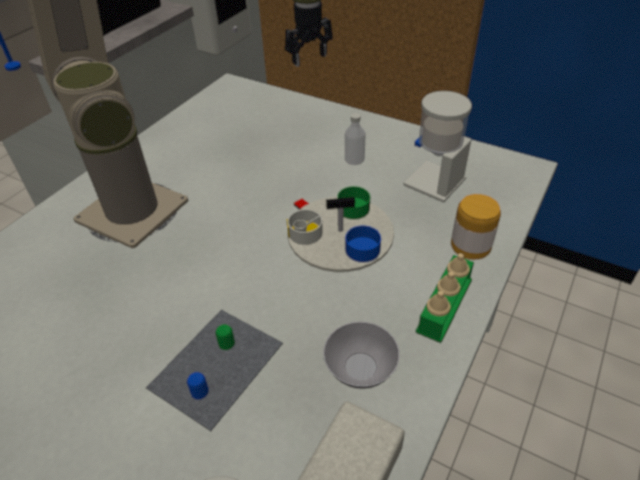

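View pics/top0.png

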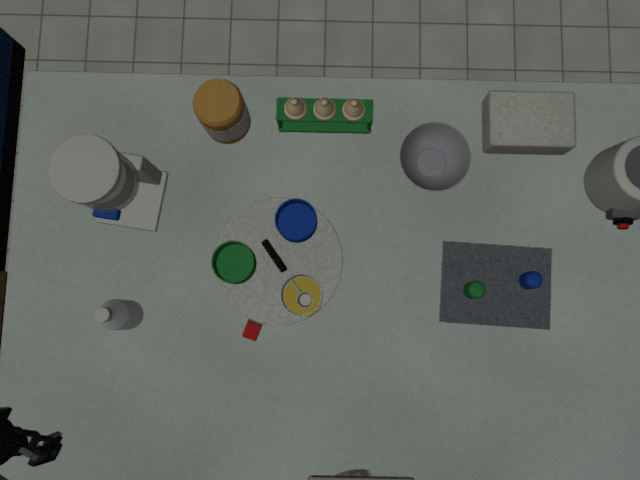

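The top view shows the caps at about (474,290) green and (531,280) blue. The pots are at (296,220) blue, (234,262) green and (302,295) marked, the bar is at (274,256) and the pointer at (252,330). Next I'll measure them from both views.

```bash
cat >> h.py <<'E'
def blobs(s,col,amin=25):
    hsv=cv2.cvtColor(s['pixels'],cv2.COLOR_RGB2HSV)
    lo,hi={'blue':((105,140,60),(130,255,255)),'green':((50,130,40),(80,255,255)),'red':((0,160,120),(6,255,255)),'yellow':((20,120,100),(35,255,255)),'black':((0,0,0),(180,255,45))}[col]
    m=cv2.inRange(hsv,lo,hi)
    n,l,st,c=cv2.connectedComponentsWithStats(m)
    return [(st[i,4],c[i].round(1),l==i) for i in range(1,n) if st[i,4]>=amin]
def tri(s1,p1,s2,p2):
    P=[np.array(s['intrinsics'])@np.c_[np.array(s['R']),np.array(s['t'])] for s in(s1,s2)]
    X=cv2.triangulatePoints(P[0],P[1],np.array(p1,float).reshape(2,1),np.array(p2,float).reshape(2,1));X=(X[:3]/X[3]).ravel()
    r=[ (lambda q:q[:2]/q[2])(P_@np.r_[X,1])-p for P_,p in zip(P,(p1,p2))]
    return X,np.abs(r).max()
def pts(s,m):
    v,u=np.nonzero(m);K=np.array(s['intrinsics']);z=s['z_map'][v,u];k=z>0;u,v,z=u[k],v[k],z[k]
    c=np.c_[(u-K[0,2])/K[0,0]*z,(v-K[1,2])/K[1,1]*z,z]
    return (c-np.array(s['t']))@np.array(s['R'])
E
python3 - <<'E'
from h import *
for n in('top','scene'):
    s=dict(np.load(n+'0.npz'))
    for c in('blue','green','red','yellow','black'):
        for a,ce,m in blobs(s,c):
            p=pts(s,m)
            if a<3000: print(n,c,a,ce,'depth med',np.median(p,0).round(0),'zpct',np.percentile(p[:,2],[5,50,95]).round(0))
E
```

```text
top blue 1277 [296.2 220.4] depth med [622. 144.  24.] zpct [20. 24. 62.]
top blue 161 [106.1 214.6] depth med [609. 499. 125.] zpct [121. 125. 129.]
top blue 276 [531.3 280.1] depth med [ 506. -335.   50.] zpct [17. 50. 55.]
top green 1736 [324.3 119.6] depth med [833.  91.  16.] zpct [ 8. 16. 66.]
top green 1332 [234.  262.1] depth med [532. 270.  24.] zpct [20. 24. 61.]
top green 278 [474.  289.7] depth med [ 484. -219.   50.] zpct [20. 50. 54.]
top yellow 751 [301.3 294.2] depth med [472. 131.  25.] zpct [21. 25. 28.]
top black 182 [619.2 218.5] depth med [ 636. -521.   42.] zpct [26. 42. 50.]
top black 245 [274.  255.5] depth med [538. 179. 119.] zpct [116. 119. 123.]
top black 117 [218.7 256.8] depth med [543. 303.  40.] zpct [27. 40. 54.]
top black 57 [251.  269.4] depth med [515. 229.  37.] zpct [26. 37. 51.]
top black 1837 [ 25.7 441.7] depth med [233. 513. 339.] zpct [262. 339. 393.]
top black 59 [353.6 476.4] depth med [109.  15.   8.] zpct [ 1.  8. 14.]
scene blue 200 [ 8.8 57.6] depth med [-537.  146.  234.] zpct [226. 234. 307.]
scene blue 984 [362.5 243.3] depth med [6
[... 441 characters left out ...]
208.8] depth med [837. 287. 130.] zpct [128. 130. 133.]
scene yellow 75 [311.  226.6] depth med [472. 149.  26.] zpct [23. 26. 29.]
scene black 1309 [122.4  11.6] depth med [-526.  574.  231.] zpct [198. 231. 283.]
scene black 509 [228.4   8.5] depth med [-347.  922.  156.] zpct [127. 156. 197.]
scene black 1532 [307.5  29.3] depth med [252. 521. 337.] zpct [272. 337. 404.]
scene black 1756 [105.9 123.2] depth med [ 81. -46. 320.] zpct [278. 320. 362.]
scene black 131 [116.3 146.2] depth med [ 65. -23. 240.] zpct [235. 240. 244.]
scene black 251 [341.1 202.6] depth med [544. 177. 115.] zpct [102. 115. 122.]
scene black 1510 [579.9 259.2] depth med [1138. 1175. -704.] zpct [-738. -704. -671.]
```

```bash
cat > meas.py <<'E'
from h import *
def near(s,c,u,v): return min(blobs(s,c),key=lambda b:np.hypot(*(b[1]-[u,v])))
def circ(p):
    A=np.c_[2*p[:,:2],np.ones(len(p))];x=np.linalg.lstsq(A,(p[:,:2]**2).sum(1),rcond=None)[0]
    return x[:2],np.sqrt(x[2]+x[0]**2+x[1]**2)
E
python3 - <<'E'
from meas import *
T=dict(np.load('top0.npz'));S=dict(np.load('scene0.npz'))
for c,a,b in(('blue',(531,280),(197,385)),('green',(474,290),(224,336)),('black',(274,256),(341,203))):
    A=near(T,c,*a);B=near(S,c,*b)
    print(c,tri(T,A[1],S,B[1]))
    if c!='black':
        for s,m in((T,A[2]),(S,B[2])):
            p=pts(s,m);q=p[p[:,2]>46];print('  top pts',q.mean(0).round(1),len(q))
    else:
        for s,m in((T,A[2]),(S,B[2])):
            p=pts(s,m);q=p[p[:,2]>115]
            mu=q[:,:2].mean(0);w,V=np.linalg.eigh(np.cov(q[:,:2].T));d=V[:,1];print('  bar',mu,np.degrees(np.arctan2(d[1],d[0])),np.ptp((q[:,:2]-mu)@d))
pc={}
for c,a in(('blue',(296,220)),('green',(234,262)),('blue',(362,243)),('green',(355,202))):
    s=T if a[0]<300 else S
    A=near(s,c,*a);m=A[2]
    ct=max(cv2.findContours(m.astype(np.uint8),0,1)[0],key=cv2.contourArea)
    e=cv2.fitEllipse(ct);print(c,'ellipse ctr->62',ray(s,*e[0],62).round(1),'blob',A[1],e)
    p=pts(s,cv2.dilate(m.astype(np.uint8),np.ones((3,3)))>0);q=p[(p[:,2]>56)];print('  rim fit',circ(q),len(q))
A=near(T,'yellow',302,295);e=cv2.minEnclosingCircle(np.argwhere(A[2])[:,::-1].astype(np.float32));print('yel floor',ray(T,*e[0],24),e)
p=pts(T,cv2.inRange(T['pixels'],(0,0,0),(255,255,255))>0)
for s in(T,S):
  p=pts(s,np.ones((480,640),bool))
  k=(abs(p[:,2]-61)<5)&(np.hypot(p[:,0]-475,p[:,1]-131)<55);print('white rim',circ(p[k]),k.sum())
hs=cv2.cvtColor(T['pixels'],cv2.COLOR_RGB2HSV);m=((hs[...,0]<8)|(hs[...,0]>172))&(hs[...,1]>150);m[:300]=0;m[360:]=0;m[:,300:]=0
v,u=np.nonzero(m);print('red',u.mean(),v.mean(),np.median(pts(T,m),0),ray(T,u.mean(),v.mean(),10),len(u))
E
```

```text
blue (array([ 507.94797637, -342.26003365,   26.95698058]), np.float64(0.3231805388956843))
  top pts [ 507.8 -338.5   51.1] 200
  top pts [ 511.  -344.1   51.3] 206
green (array([ 485.34418003, -224.76359683,   26.04850361]), np.float64(0.1324580917122944))
  top pts [ 485.8 -222.7   50.9] 202
  top pts [ 488.9 -228.9   51.3] 166
black (array([540.06761544, 180.31299302, 108.8396881 ]), np.float64(0.45224144814233114))
  bar [539.28113751 179.59758142] -144.3066467247646 67.81086849274143
  bar [543.27899571 176.87533928] -141.10479479796464 64.86890946604856
blue ellipse ctr->62 [618.  143.1  62. ] blob [296.2 220.4] ((295.6256103515625, 219.48257446289062), (40.67460250854492, 41.12913131713867), 17.254671096801758)
  rim fit (array([619.81521959, 144.24616513]), np.float64(41.25940774573154)) 217
green ellipse ctr->62 [529.3 264.7  62. ] blob [234.  262.1] ((233.5624237060547, 262.0418395996094), (40.458614349365234, 41.44236755371094), 151.67947387695312)
  rim fit (array([531.17156171, 267.72133614]), np.float64(41.19243448688066)) 236
blue ellipse ctr->62 [628.2 124.5  62. ] b
[... 155 characters left out ...]
1.02044663]), np.float64(41.17919029714342)) 220
green ellipse ctr->62 [543.9 248.   62. ] blob [355.7 201.9] ((354.6503601074219, 202.0011444091797), (28.506484985351562, 30.498003005981445), 157.5173797607422)
  rim fit (array([528.03152089, 242.56946121]), np.float64(54.228200375835684)) 205
yel floor [467.79826498 128.86106495  24.        ] ((301.613037109375, 294.96087646484375), 18.277517318725586)
white rim (array([466.88570005, 128.30820296]), np.float64(39.65803837346973)) 240
white rim (array([467.37282971, 124.82561405]), np.float64(40.09338477691543)) 221
red 250.3677130044843 330.52017937219733 [393.39118818 230.72778573  11.36784598] [393.33381459 232.96727694  10.        ] 223
```

Two-view heights come to 26–27 mm for the cap centres (28 expected) and 109 mm for the handle (108 expected). All three pots lie 88–90 mm from the axis at (540,179.5). The pointer is at bearing 160.1° and the marked pot at −144.1°, so the carousel stands at about +0.97 rad.

```bash
cat > go.py <<'E'
import sys
from h import *
from scipy.spatial.transform import Rotation as Rn
x,y,z,yaw=map(float,sys.argv[1:5]);s=sense()
R=Rn.from_euler('xyz',s['tcp_rot'],degrees=True)
d=R.inv().apply(np.array([x,y,z])-s['tool_pos'])
w=(R.inv()*Rn.from_euler('xyz',[180,0,yaw],degrees=True)).as_rotvec(degrees=True)
print('t',s['time'],'pos',s['tool_pos'].round(1),'rot',s['tcp_rot'].round(1),'j',s['joint_pos'].round(0),'gap',round(s['finger_gap'],1),'F',s['ft_force'].round(1))
print('shift',(d/150).round(3),'turn',(w/45).round(3))
E
python3 go.py 480 100 404 156.2; python3 go.py 509 -341.5 300 156.2
```

```text
t 0.1 pos [241.7 549.  403.8] rot [-179.9   -0.   156.2] j [61.  8. 85.  0. 87. -5.] gap 85.6 F [-0.7  0.4 -0.3]
shift [-2.660e+00 -2.099e+00  1.000e-03] turn [-0.002 -0.     0.001]
t 0.1 pos [241.7 549.  403.8] rot [-179.9   -0.   156.2] j [61.  8. 85.  0. 87. -5.] gap 85.6 F [-0.7  0.4 -0.3]
shift [-4.023 -4.714  0.699] turn [-0.002 -0.     0.001]
```

```bash
python3 -m jog '[{"tx":-0.9,"ty":-0.7},{"tx":-0.9,"ty":-0.7},{"tx":-0.9,"ty":-0.7},{"tx":-0.9,"ty":-0.7},{"tx":-0.9,"ty":-0.7}]' 40
python3 -m jog '[{"tx":-0.9,"ty":-0.7},{"tx":-0.9,"ty":-0.7},{"tx":-0.9,"ty":-0.7},{"tx":-0.9,"ty":-0.7},{"tx":-0.9,"ty":-0.7}]' 40
python3 -m jog '[{"tx":-0.86,"ty":-0.7},{"tx":-0.86,"ty":-0.7},{"tx":-0.86,"ty":-0.7},{"tx":-0.86,"ty":-0.7},{"tx":-0.86,"ty":-0.7}]' 40
python3 go.py 509 -341.5 300 156.2
```

```text
t 0.1 pos [241.7 549.  403.8] rot [-179.9   -0.   156.2] j [61.  8. 85.  0. 87. -5.] gap 85.6 F [-0.7  0.4 -0.3]
shift [-4.023 -4.714  0.699] turn [-0.002 -0.     0.001]invalid input at $[0]: expected keys tx, ty, tz, ax, ay, az, hand
invalid input at $[0]: expected keys tx, ty, tz, ax, ay, az, hand
invalid input at $[0]: expected keys tx, ty, tz, ax, ay, az, hand
```

All keys are required, so I'll write them in full.

```bash
python3 -m jog '[{"tx":-0.9,"ty":-0.7,"tz":0,"ax":0,"ay":0,"az":0,"hand":1},{"tx":-0.9,"ty":-0.7,"tz":0,"ax":0,"ay":0,"az":0,"hand":1},{"tx":-0.9,"ty":-0.7,"tz":0,"ax":0,"ay":0,"az":0,"hand":1},{"tx":-0.9,"ty":-0.7,"tz":0,"ax":0,"ay":0,"az":0,"hand":1},{"tx":-0.9,"ty":-0.7,"tz":0,"ax":0,"ay":0,"az":0,"hand":1}]' 40
python3 go.py 480 100 404 156.2
```

```text
time: 0.52
tool_pos: [325.4, 394.2, 404.1]
tcp_rot: [-179.9, 0.1, 156.0]
ft_force: [-0.3, -1.3, -0.4]
finger_gap: 85.4
t 0.5167 pos [325.4 394.2 404.1] rot [-1.799e+02  1.000e-01  1.560e+02] j [ 45.  -6.  99.  -0.  87. -21.] gap 85.4 F [-0.3 -1.3 -0.4]
shift [-1.739 -1.373  0.008] turn [-0.003  0.002 -0.004]
```

```bash
python3 -m jog '[{"tx":-0.9,"ty":-0.7,"tz":0,"ax":0,"ay":0,"az":0,"hand":1},{"tx":-0.9,"ty":-0.7,"tz":0,"ax":0,"ay":0,"az":0,"hand":1},{"tx":-0.9,"ty":-0.7,"tz":0,"ax":0,"ay":0,"az":0,"hand":1},{"tx":-0.9,"ty":-0.7,"tz":0,"ax":0,"ay":0,"az":0,"hand":1},{"tx":-0.9,"ty":-0.7,"tz":0,"ax":0,"ay":0,"az":0,"hand":1}]' 40
python3 go.py 509 -341.5 300 156.2
```

```text
time: 0.93
tool_pos: [406.4, 243.5, 404.4]
tcp_rot: [-179.9, 0.1, 156.0]
ft_force: [0.5, 0.3, 0.2]
finger_gap: 85.2
t 0.9333 pos [406.4 243.5 404.4] rot [-1.799e+02  1.000e-01  1.560e+02] j [ 25. -12. 105.  -0.  88. -41.] gap 85.2 F [0.5 0.3 0.2]
shift [-2.212 -3.282  0.707] turn [-0.002  0.002 -0.005]
```

```bash
python3 -m jog '[{"tx":-0.65,"ty":-1,"tz":0.2,"ax":0,"ay":0,"az":0,"hand":1},{"tx":-0.65,"ty":-1,"tz":0.2,"ax":0,"ay":0,"az":0,"hand":1},{"tx":-0.65,"ty":-1,"tz":0.2,"ax":0,"ay":0,"az":0,"hand":1},{"tx":-0.65,"ty":-1,"tz":0.2,"ax":0,"ay":0,"az":0,"hand":1},{"tx":-0.65,"ty":-1,"tz":0.2,"ax":0,"ay":0,"az":0,"hand":1}]'
python3 -m jog '[{"tx":-0.7,"ty":-1,"tz":0.2,"ax":0,"ay":0,"az":0,"hand":1},{"tx":-0.7,"ty":-1,"tz":0.2,"ax":0,"ay":0,"az":0,"hand":1},{"tx":-0.7,"ty":-1,"tz":0.2,"ax":0,"ay":0,"az":0,"hand":1},{"tx":-0.7,"ty":-1,"tz":0.2,"ax":0,"ay":0,"az":0,"hand":1},{"tx":-0.7,"ty":-1,"tz":0.2,"ax":0,"ay":0,"az":0,"hand":1}]'
python3 -m jog '[{"tx":-0.7,"ty":-1,"tz":0.2,"ax":0,"ay":0,"az":0,"hand":1},{"tx":-0.7,"ty":-1,"tz":0.2,"ax":0,"ay":0,"az":0,"hand":1},{"tx":-0.7,"ty":-1,"tz":0.2,"ax":0,"ay":0,"az":0,"hand":1},{"tx":-0.7,"ty":-1,"tz":0.2,"ax":0,"ay":0,"az":0,"hand":1},{"tx":-0.7,"ty":-1,"tz":0.2,"ax":0,"ay":0,"az":0,"hand":1}]'
python3 go.py 509 -341.5 260 156
```

```text
time: 1.35
tool_pos: [432.9, 68.0, 373.4]
tcp_rot: [-179.9, -0.0, 156.1]
ft_force: [-0.3, 0.3, 0.6]
finger_gap: 84.9
time: 1.77
tool_pos: [468.7, -111.4, 343.6]
tcp_rot: [-179.9, -0.0, 156.1]
ft_force: [-0.2, 0.1, 0.4]
finger_gap: 85.6
time: 2.18
tool_pos: [504.3, -291.3, 313.2]
tcp_rot: [-179.9, -0.0, 156.1]
ft_force: [-0.5, 0.6, 0.2]
finger_gap: 85.7
t 2.1833 pos [ 504.3 -291.3  313.2] rot [-179.9   -0.   156.1] j [ -35.    8.   94.   -0.   78. -101.] gap 85.7 F [-0.5  0.6  0.2]
shift [-0.164 -0.293  0.355] turn [-0.001 -0.001  0.002]
```

```bash
python3 -m jog '[{"tx":-0.16,"ty":-0.29,"tz":0.355,"ax":0,"ay":0,"az":0,"hand":1},{"tx":-0.16,"ty":-0.29,"tz":0.355,"ax":0,"ay":0,"az":0,"hand":1},{"tx":-0.16,"ty":-0.29,"tz":0.355,"ax":0,"ay":0,"az":0,"hand":1},{"tx":-0.16,"ty":-0.29,"tz":0.355,"ax":0,"ay":0,"az":0,"hand":1},{"tx":-0.16,"ty":-0.29,"tz":0.355,"ax":0,"ay":0,"az":0,"hand":1}]'
python3 go.py 509 -341.5 187 156
python3 - <<'E'
from h import *
s=snapshot('top');save(s,'top1.png')
E
```

```text
time: 2.6
tool_pos: [509.1, -336.5, 261.6]
tcp_rot: [180.0, -0.0, 156.2]
ft_force: [-0.1, 0.9, 0.2]
finger_gap: 85.3
t 2.6 pos [ 509.1 -336.5  261.6] rot [180.   -0.  156.2] j [ -38.   15.   92.    0.   73. -105.] gap 85.3 F [-0.1  0.9  0.2]
shift [-0.013 -0.031  0.497] turn [ 0.001 -0.001  0.005]
```

View pics/top1.png

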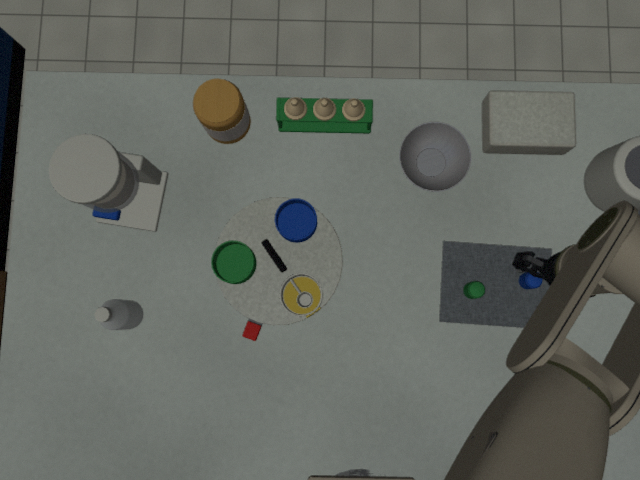

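The top view shows the open hand at about (535,265), over the blue cap at (531,280). Its jaws straddle the cap and everything else is unmoved, so I'll descend.

```bash
python3 -m jog '[{"tx":-0.01,"ty":-0.03,"tz":0,"ax":0,"ay":0,"az":0,"hand":1},{"tx":-0.01,"ty":-0.03,"tz":0.16,"ax":0,"ay":0,"az":0,"hand":1},{"tx":-0.01,"ty":-0.03,"tz":0.32,"ax":0,"ay":0,"az":0,"hand":1},{"tx":-0.01,"ty":-0.03,"tz":0.48,"ax":0,"ay":0,"az":0,"hand":1},{"tx":-0.01,"ty":-0.03,"tz":0.49,"ax":0,"ay":0,"az":0,"hand":1}]'
python3 go.py 509 -341.5 187 156
```

```text
time: 3.07
tool_pos: [507.1, -340.1, 184.4]
tcp_rot: [179.9, -0.3, 156.3]
ft_force: [-0.9, 1.5, -2.0]
finger_gap: 85.6
t 3.0667 pos [ 507.1 -340.1  184.4] rot [179.9  -0.3 156.3] j [ -39.   21.   94.    0.   66. -105.] gap 85.6 F [-0.9  1.5 -2. ]
shift [-0.016 -0.004 -0.017] turn [ 0.002 -0.006  0.006]
```

```bash
python3 -m jog '[{"tx":-0.01,"ty":0,"tz":-0.01,"ax":0,"ay":0,"az":0,"hand":0.3},{"tx":-0.01,"ty":0,"tz":-0.01,"ax":0,"ay":0,"az":0,"hand":0.3},{"tx":-0.01,"ty":0,"tz":-0.01,"ax":0,"ay":0,"az":0,"hand":0.3},{"tx":-0.01,"ty":0,"tz":-0.01,"ax":0,"ay":0,"az":0,"hand":0.3},{"tx":-0.01,"ty":0,"tz":-0.01,"ax":0,"ay":0,"az":0,"hand":0.3}]' 40
python3 -m jog '[{"tx":0,"ty":0,"tz":0,"ax":0,"ay":0,"az":0,"hand":0.3},{"tx":0,"ty":0,"tz":0,"ax":0,"ay":0,"az":0,"hand":0.3},{"tx":0,"ty":0,"tz":0,"ax":0,"ay":0,"az":0,"hand":0.3},{"tx":0,"ty":0,"tz":0,"ax":0,"ay":0,"az":0,"hand":0.3},{"tx":0,"ty":0,"tz":0,"ax":0,"ay":0,"az":0,"hand":0.3}]'
python3 go.py 509 -341.5 300 156
```

```text
time: 3.48
tool_pos: [510.6, -343.1, 192.0]
tcp_rot: [-179.9, 0.2, 156.2]
ft_force: [0.1, 0.6, 6.8]
finger_gap: 34.7
time: 3.9
tool_pos: [510.6, -343.2, 192.1]
tcp_rot: [-179.9, 0.2, 156.2]
ft_force: [-0.8, 0.3, 6.6]
finger_gap: 34.8
t 3.9 pos [ 510.6 -343.2  192.1] rot [-179.9    0.2  156.2] j [ -39.   21.   93.    0.   66. -105.] gap 34.8 F [-0.8  0.3  6.6]
shift [ 0.012  0.005 -0.72 ] turn [-0.001  0.005  0.005]
```

```bash
python3 -m jog '[{"tx":0,"ty":0,"tz":-0.15,"ax":0,"ay":0,"az":0,"hand":0.3},{"tx":0,"ty":0,"tz":-0.35,"ax":0,"ay":0,"az":0,"hand":0.3},{"tx":0,"ty":0,"tz":-0.6,"ax":0,"ay":0,"az":0,"hand":0.3},{"tx":0,"ty":0,"tz":-0.72,"ax":0,"ay":0,"az":0,"hand":0.3},{"tx":0,"ty":0,"tz":-0.72,"ax":0,"ay":0,"az":0,"hand":0.3}]'
python3 go.py 619.5 143 300 156
python3 - <<'E'
from h import *
s=snapshot('scene');save(s,'scene2.png');cv2.imwrite('pics/scene2c.png',cv2.resize(cv2.cvtColor(s['pixels'],4)[270:470,100:340],None,fx=3,fy=3))
E
```

```text
time: 4.32
tool_pos: [511.5, -343.9, 305.4]
tcp_rot: [-179.8, 0.6, 156.2]
ft_force: [0.7, 0.2, 0.4]
finger_gap: 34.6
t 4.3167 pos [ 511.5 -343.9  305.4] rot [-179.8    0.6  156.2] j [ -39.   13.   89.   -0.   77. -105.] gap 34.6 F [0.7 0.2 0.4]
shift [0.649 3.261 0.019] turn [-0.004  0.014  0.005]
```

View pics/scene2c.png

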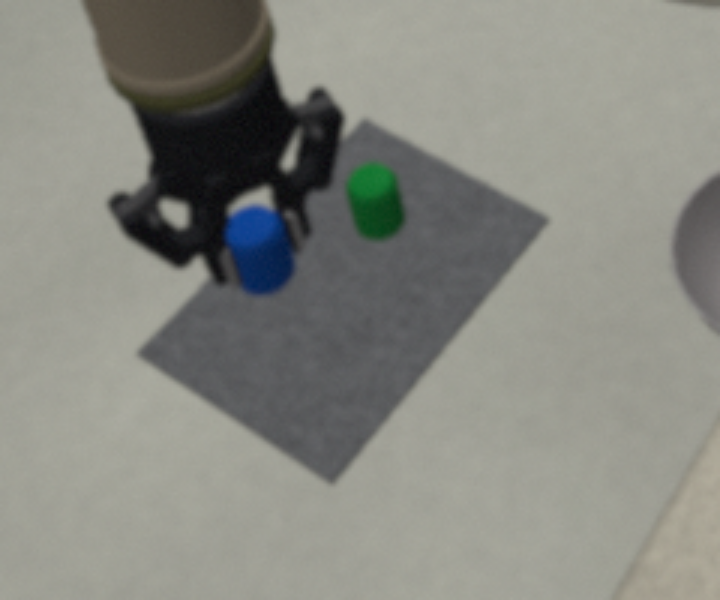

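The scene view shows the blue cap upright between the pads at about (187,353) full-frame, clear of the mat. Now I'll carry it to the blue pot.

```bash
python3 -m jog '[{"tx":0.2,"ty":1,"tz":0,"ax":0,"ay":0,"az":0,"hand":0.3},{"tx":0.2,"ty":1,"tz":0,"ax":0,"ay":0,"az":0,"hand":0.3},{"tx":0.2,"ty":1,"tz":0,"ax":0,"ay":0,"az":0,"hand":0.3},{"tx":0.2,"ty":1,"tz":0,"ax":0,"ay":0,"az":0,"hand":0.3},{"tx":0.2,"ty":1,"tz":0,"ax":0,"ay":0,"az":0,"hand":0.3}]'
python3 -m jog '[{"tx":0.2,"ty":1,"tz":0,"ax":0,"ay":0,"az":0,"hand":0.3},{"tx":0.2,"ty":1,"tz":0,"ax":0,"ay":0,"az":0,"hand":0.3},{"tx":0.2,"ty":1,"tz":0,"ax":0,"ay":0,"az":0,"hand":0.3},{"tx":0.2,"ty":1,"tz":0,"ax":0,"ay":0,"az":0,"hand":0.3},{"tx":0.2,"ty":1,"tz":0,"ax":0,"ay":0,"az":0,"hand":0.3}]'
python3 -m jog '[{"tx":0.2,"ty":0.95,"tz":0,"ax":0,"ay":0,"az":0,"hand":0.3},{"tx":0.2,"ty":0.95,"tz":0,"ax":0,"ay":0,"az":0,"hand":0.3},{"tx":0.2,"ty":0.95,"tz":0,"ax":0,"ay":0,"az":0,"hand":0.3},{"tx":0.2,"ty":0.95,"tz":0,"ax":0,"ay":0,"az":0,"hand":0.3},{"tx":0.2,"ty":0.95,"tz":0,"ax":0,"ay":0,"az":0,"hand":0.3}]'
python3 go.py 619.5 143 300 156
```

```text
time: 4.78
tool_pos: [543.0, -188.0, 296.0]
tcp_rot: [179.9, -0.2, 156.5]
ft_force: [0.7, -0.5, -0.7]
finger_gap: 34.3
time: 5.2
tool_pos: [575.9, -39.1, 296.3]
tcp_rot: [179.9, -0.1, 156.5]
ft_force: [0.4, 0.1, 0.1]
finger_gap: 34.8
time: 5.62
tool_pos: [605.7, 102.2, 296.4]
tcp_rot: [180.0, -0.1, 156.5]
ft_force: [0.6, -0.4, -0.7]
finger_gap: 35.0
t 5.6167 pos [605.7 102.2 296.4] rot [ 1.800e+02 -1.000e-01  1.565e+02] j [  5.  14.  90.   0.  77. -62.] gap 35.0 F [ 0.6 -0.4 -0.7]
shift [ 0.024  0.286 -0.024] turn [ 0.001 -0.002  0.01 ]
```

```bash
python3 -m jog '[{"tx":0.02,"ty":0.28,"tz":0,"ax":0,"ay":0,"az":0,"hand":0.3},{"tx":0.02,"ty":0.28,"tz":0,"ax":0,"ay":0,"az":0,"hand":0.3},{"tx":0.02,"ty":0.28,"tz":0,"ax":0,"ay":0,"az":0,"hand":0.3},{"tx":0.02,"ty":0.28,"tz":0,"ax":0,"ay":0,"az":0,"hand":0.3},{"tx":0.02,"ty":0.28,"tz":0,"ax":0,"ay":0,"az":0,"hand":0.3}]'
python3 go.py 619.5 143 214 156
python3 - <<'E'
from meas import *
s=snapshot('scene');save(s,'scene3.png');cv2.imwrite('pics/scene3c.png',cv2.resize(cv2.cvtColor(s['pixels'],4)[90:290,240:480],None,fx=3,fy=3))
t=snapshot('top');save(t,'top3.png')
for x in(s,t):
  for b in blobs(x,'blue',30): print(b[0],b[1],np.percentile(pts(x,b[2]),[5,50,95],axis=0).round(0).tolist())
E
```

```text
time: 6.03
tool_pos: [619.7, 136.8, 296.9]
tcp_rot: [-179.9, -0.0, 156.2]
ft_force: [-0.6, 0.2, 0.3]
finger_gap: 34.5
t 6.0333 pos [619.7 136.8 296.9] rot [-179.9   -0.   156.2] j [  8.  17.  86.  -0.  77. -58.] gap 34.5 F [-0.6  0.2  0.3]
shift [0.017 0.038 0.553] turn [-0.001 -0.001  0.004]
33756 [567.7 112.8] [[602.0, 1166.0, -581.0], [934.0, 1174.0, -57.0], [1209.0, 1182.0, 264.0]]
200 [ 8.7 57.5] [[-552.0, 130.0, 226.0], [-536.0, 146.0, 234.0], [-521.0, 162.0, 308.0]]
1193 [362.7 238.4] [[582.0, 100.0, 23.0], [622.0, 142.0, 44.0], [658.0, 181.0, 155.0]]
162 [106.2 214.6] [[604.0, 481.0, 121.0], [609.0, 499.0, 125.0], [616.0, 523.0, 128.0]]
599 [294.1 229.5] [[580.0, 113.0, 20.0], [602.0, 148.0, 25.0], [620.0, 181.0, 63.0]]
```

View pics/scene3c.png

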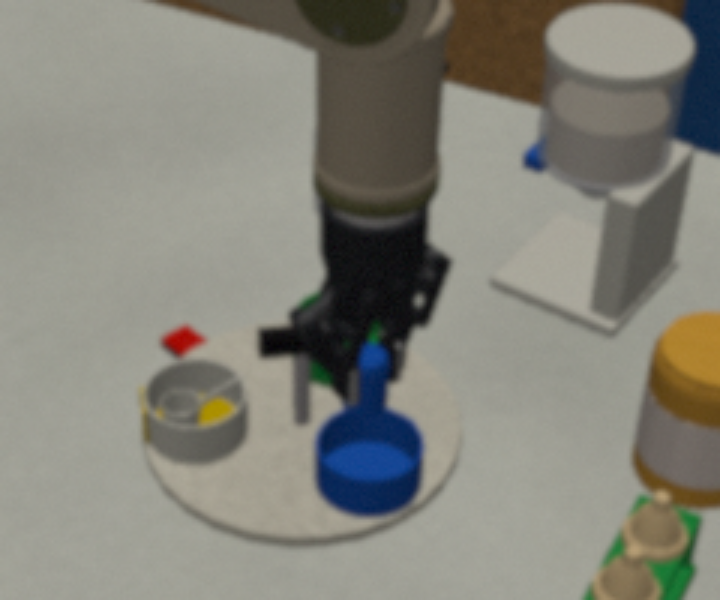

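The blue cap hangs at about (364,213), over the blue pot at (362,243) in the full frame, and is about 90 mm above the pot floor. I'll lower it.

```bash
python3 -m jog '[{"tx":0.01,"ty":0.02,"tz":0,"ax":0,"ay":0,"az":0,"hand":0.3},{"tx":0.01,"ty":0.02,"tz":0.15,"ax":0,"ay":0,"az":0,"hand":0.3},{"tx":0.01,"ty":0.02,"tz":0.3,"ax":0,"ay":0,"az":0,"hand":0.3},{"tx":0.01,"ty":0.02,"tz":0.44,"ax":0,"ay":0,"az":0,"hand":0.3},{"tx":0.01,"ty":0.02,"tz":0.5,"ax":0,"ay":0,"az":0,"hand":0.3}]'
python3 go.py 619.5 143 214 156
```

```text
time: 6.55
tool_pos: [618.3, 141.3, 219.2]
tcp_rot: [-179.9, -0.2, 156.2]
ft_force: [-0.5, -0.4, -0.9]
finger_gap: 34.8
t 6.55 pos [618.3 141.3 219.2] rot [-179.9   -0.2  156.2] j [  8.  22.  89.   0.  70. -58.] gap 34.8 F [-0.5 -0.4 -0.9]
shift [-0.003  0.014  0.035] turn [-0.003 -0.005  0.005]
```

```bash
python3 -m jog '[{"tx":0.01,"ty":0,"tz":0.02,"ax":0,"ay":0,"az":0,"hand":0.3},{"tx":0.01,"ty":0,"tz":0.03,"ax":0,"ay":0,"az":0,"hand":0.3},{"tx":0.01,"ty":0,"tz":0.04,"ax":0,"ay":0,"az":0,"hand":0.3},{"tx":0.01,"ty":0,"tz":0.04,"ax":0,"ay":0,"az":0,"hand":0.3},{"tx":0.01,"ty":0,"tz":0.04,"ax":0,"ay":0,"az":0,"hand":0.3}]'
python3 go.py 619.5 143 214 156
```

```text
time: 6.97
tool_pos: [618.9, 142.5, 217.9]
tcp_rot: [179.9, 0.1, 156.2]
ft_force: [-0.1, -0.4, 1.1]
finger_gap: 34.8
t 6.9667 pos [618.9 142.5 217.9] rot [1.799e+02 1.000e-01 1.562e+02] j [  8.  22.  89.  -0.  69. -58.] gap 34.8 F [-0.1 -0.4  1.1]
shift [-0.002  0.005  0.026] turn [0.001 0.002 0.005]
```

```bash
python3 -m jog '[{"tx":0,"ty":0,"tz":0.015,"ax":0,"ay":0,"az":0,"hand":0.3},{"tx":0,"ty":0,"tz":0.02,"ax":0,"ay":0,"az":0,"hand":0.3},{"tx":0,"ty":0,"tz":0.02,"ax":0,"ay":0,"az":0,"hand":0.3},{"tx":0,"ty":0,"tz":0.02,"ax":0,"ay":0,"az":0,"hand":0.3}]'
python3 go.py 619.5 143 214 156
```

```text
time: 7.3
tool_pos: [618.3, 142.4, 213.5]
tcp_rot: [-180.0, -0.0, 156.2]
ft_force: [0.5, 1.0, -0.2]
finger_gap: 34.6
t 7.3 pos [618.3 142.4 213.5] rot [-180.    -0.   156.2] j [  8.  22.  89.  -0.  69. -58.] gap 34.6 F [ 0.5  1.  -0.2]
shift [-0.006  0.007 -0.004] turn [-0.    -0.     0.005]
```

```bash
python3 -m jog '[{"tx":0,"ty":0,"tz":0,"ax":0,"ay":0,"az":0,"hand":0.53},{"tx":0,"ty":0,"tz":0,"ax":0,"ay":0,"az":0,"hand":0.53},{"tx":0,"ty":0,"tz":0,"ax":0,"ay":0,"az":0,"hand":0.53},{"tx":0,"ty":0,"tz":0,"ax":0,"ay":0,"az":0,"hand":0.53}]'
python3 -m jog '[{"tx":0,"ty":0,"tz":-0.1,"ax":0,"ay":0,"az":0,"hand":0.53},{"tx":0,"ty":0,"tz":-0.25,"ax":0,"ay":0,"az":0,"hand":0.53},{"tx":0,"ty":0,"tz":-0.45,"ax":0,"ay":0,"az":0,"hand":0.53},{"tx":0,"ty":0,"tz":-0.6,"ax":0,"ay":0,"az":0,"hand":0.53},{"tx":0,"ty":0,"tz":-0.6,"ax":0,"ay":0,"az":0,"hand":0.53}]'
python3 go.py 486 -224.5 290 156
```

```text
time: 7.63
tool_pos: [618.3, 142.4, 213.5]
tcp_rot: [180.0, 0.0, 156.2]
ft_force: [-0.3, 0.2, 0.6]
finger_gap: 45.5
time: 8.05
tool_pos: [620.3, 142.7, 310.3]
tcp_rot: [179.7, 0.5, 156.2]
ft_force: [1.2, 0.2, 1.8]
finger_gap: 45.6
t 8.05 pos [620.3 142.7 310.3] rot [179.7   0.5 156.2] j [  8.  16.  85.  -0.  78. -58.] gap 45.6 F [1.2 0.2 1.8]
shift [-0.166 -2.602  0.123] turn [0.006 0.01  0.005]
```

```bash
python3 -m jog '[{"tx":-0.06,"ty":-1,"tz":0,"ax":0,"ay":0,"az":0,"hand":1},{"tx":-0.06,"ty":-1,"tz":0,"ax":0,"ay":0,"az":0,"hand":1},{"tx":-0.06,"ty":-1,"tz":0,"ax":0,"ay":0,"az":0,"hand":1},{"tx":-0.06,"ty":-1,"tz":0,"ax":0,"ay":0,"az":0,"hand":1},{"tx":-0.06,"ty":-1,"tz":0,"ax":0,"ay":0,"az":0,"hand":1}]'
python3 -m jog '[{"tx":-0.06,"ty":-1,"tz":0,"ax":0,"ay":0,"az":0,"hand":1},{"tx":-0.06,"ty":-1,"tz":0,"ax":0,"ay":0,"az":0,"hand":1},{"tx":-0.06,"ty":-1,"tz":0,"ax":0,"ay":0,"az":0,"hand":1},{"tx":-0.06,"ty":-1,"tz":0,"ax":0,"ay":0,"az":0,"hand":1},{"tx":-0.06,"ty":-1,"tz":0,"ax":0,"ay":0,"az":0,"hand":1}]'
python3 -m jog '[{"tx":-0.05,"ty":-0.6,"tz":0.1,"ax":0,"ay":0,"az":0,"hand":1},{"tx":-0.05,"ty":-0.6,"tz":0.1,"ax":0,"ay":0,"az":0,"hand":1},{"tx":-0.05,"ty":-0.6,"tz":0.1,"ax":0,"ay":0,"az":0,"hand":1},{"tx":-0.05,"ty":-0.6,"tz":0.1,"ax":0,"ay":0,"az":0,"hand":1},{"tx":-0.05,"ty":-0.6,"tz":0.1,"ax":0,"ay":0,"az":0,"hand":1}]'
python3 go.py 486 -224.5 260 156
```

```text
time: 8.47
tool_pos: [564.6, -2.6, 303.0]
tcp_rot: [-179.9, -0.0, 156.0]
ft_force: [0.3, -0.1, -0.0]
finger_gap: 85.0
time: 8.88
tool_pos: [512.5, -143.2, 303.3]
tcp_rot: [-179.9, 0.0, 156.0]
ft_force: [-1.2, 0.8, 0.2]
finger_gap: 85.2
time: 9.3
tool_pos: [484.6, -224.6, 288.2]
tcp_rot: [180.0, -0.0, 156.1]
ft_force: [0.6, 1.0, 0.2]
finger_gap: 85.3
t 9.3 pos [ 484.6 -224.6  288.2] rot [180.   -0.  156.1] j [-30.   2. 103.   0.  75. -97.] gap 85.3 F [0.6 1.  0.2]
shift [-0.008  0.005  0.188] turn [ 0.001 -0.001  0.003]
```

```bash
python3 -m jog '[{"tx":-0.01,"ty":0.01,"tz":0.2,"ax":0,"ay":0,"az":0,"hand":1},{"tx":-0.01,"ty":0.01,"tz":0.2,"ax":0,"ay":0,"az":0,"hand":1},{"tx":-0.01,"ty":0.01,"tz":0.2,"ax":0,"ay":0,"az":0,"hand":1},{"tx":-0.01,"ty":0.01,"tz":0.2,"ax":0,"ay":0,"az":0,"hand":1}]'
python3 go.py 486 -224.5 190 156
python3 - <<'E'
from h import *
s=snapshot('top');save(s,'top4.png')
for b in blobs(s,'blue',30)+blobs(s,'green',30): print(b[0],b[1],np.percentile(pts(s,b[2]),[5,50,95],axis=0).round(0).tolist())
E
```

```text
time: 9.63
tool_pos: [487.0, -223.0, 259.0]
tcp_rot: [180.0, -0.0, 156.3]
ft_force: [-0.6, -0.5, -0.6]
finger_gap: 85.5
t 9.6333 pos [ 487. -223.  259.] rot [180.   -0.  156.3] j [-30.   4. 104.   0.  71. -96.] gap 85.5 F [-0.6 -0.5 -0.6]
shift [ 0.002 -0.012  0.46 ] turn [ 0.    -0.     0.007]
1250 [296.1 220.1] [[586.0, 109.0, 20.0], [619.0, 143.0, 26.0], [655.0, 178.0, 72.0]]
161 [106.2 214.7] [[603.0, 480.0, 120.0], [609.0, 499.0, 125.0], [616.0, 523.0, 129.0]]
1740 [324.4 119.6] [[821.0, -2.0, 8.0], [833.0, 91.0, 16.0], [868.0, 183.0, 66.0]]
1358 [233.9 262. ] [[497.0, 233.0, 20.0], [533.0, 270.0, 25.0], [566.0, 303.0, 62.0]]
152 [471.1 291.8] [[470.0, -226.0, 17.0], [480.0, -213.0, 48.0], [490.0, -206.0, 54.0]]
```

View pics/top4.png

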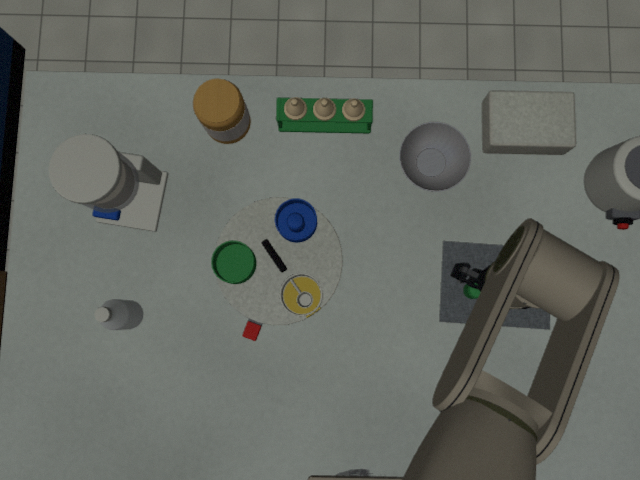

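The blue cap stands upright at the middle of the blue pot at (296,220), with its top at about z 72. The carousel hasn't moved. The hand is over the green cap at (472,291), so I'll go down.

```bash
python3 -m jog '[{"tx":0,"ty":-0.01,"tz":0.15,"ax":0,"ay":0,"az":0,"hand":1},{"tx":0,"ty":-0.01,"tz":0.3,"ax":0,"ay":0,"az":0,"hand":1},{"tx":0,"ty":-0.01,"tz":0.42,"ax":0,"ay":0,"az":0,"hand":1},{"tx":0,"ty":-0.01,"tz":0.46,"ax":0,"ay":0,"az":0,"hand":1},{"tx":0,"ty":-0.01,"tz":0.46,"ax":0,"ay":0,"az":0,"hand":1}]'
python3 -m jog '[{"tx":0,"ty":0,"tz":0,"ax":0,"ay":0,"az":0,"hand":0.3},{"tx":0,"ty":0,"tz":0,"ax":0,"ay":0,"az":0,"hand":0.3},{"tx":0,"ty":0,"tz":0,"ax":0,"ay":0,"az":0,"hand":0.3},{"tx":0,"ty":0,"tz":0,"ax":0,"ay":0,"az":0,"hand":0.3},{"tx":0,"ty":0,"tz":0,"ax":0,"ay":0,"az":0,"hand":0.3}]' 40
python3 -m jog '[{"tx":0,"ty":0,"tz":0,"ax":0,"ay":0,"az":0,"hand":0.3},{"tx":0,"ty":0,"tz":0,"ax":0,"ay":0,"az":0,"hand":0.3},{"tx":0,"ty":0,"tz":0,"ax":0,"ay":0,"az":0,"hand":0.3},{"tx":0,"ty":0,"tz":0,"ax":0,"ay":0,"az":0,"hand":0.3}]'
python3 go.py 486 -224.5 310 156
```

```text
time: 10.1
tool_pos: [485.5, -224.9, 188.7]
tcp_rot: [180.0, -0.1, 156.3]
ft_force: [0.3, -0.1, 0.8]
finger_gap: 85.6
time: 10.52
tool_pos: [486.5, -225.8, 191.0]
tcp_rot: [-180.0, 0.1, 156.2]
ft_force: [-0.9, 0.3, 6.0]
finger_gap: 34.8
time: 10.85
tool_pos: [486.5, -225.8, 191.0]
tcp_rot: [-180.0, 0.1, 156.2]
ft_force: [0.1, 0.9, 5.8]
finger_gap: 34.7
t 10.85 pos [ 486.5 -225.8  191. ] rot [-1.800e+02  1.000e-01  1.562e+02] j [-30.  10. 106.  -0.  64. -97.] gap 34.7 F [0.1 0.9 5.8]
shift [ 0.005  0.006 -0.794] turn [-0.     0.003  0.005]
```

```bash
python3 -m jog '[{"tx":0,"ty":0,"tz":-0.15,"ax":0,"ay":0,"az":0,"hand":0.3},{"tx":0,"ty":0,"tz":-0.4,"ax":0,"ay":0,"az":0,"hand":0.3},{"tx":0,"ty":0,"tz":-0.65,"ax":0,"ay":0,"az":0,"hand":0.3},{"tx":0,"ty":0,"tz":-0.9,"ax":0,"ay":0,"az":0,"hand":0.3},{"tx":0,"ty":0,"tz":-1,"ax":0,"ay":0,"az":0,"hand":0.3}]'
python3 -m jog '[{"tx":0.3,"ty":0.96,"tz":-0.1,"ax":0,"ay":0,"az":0,"hand":0.3},{"tx":0.3,"ty":0.96,"tz":-0.1,"ax":0,"ay":0,"az":0,"hand":0.3},{"tx":0.3,"ty":0.96,"tz":-0.1,"ax":0,"ay":0,"az":0,"hand":0.3},{"tx":0.3,"ty":0.96,"tz":-0.1,"ax":0,"ay":0,"az":0,"hand":0.3},{"tx":0.3,"ty":0.96,"tz":-0.1,"ax":0,"ay":0,"az":0,"hand":0.3}]'
python3 -m jog '[{"tx":0.3,"ty":0.96,"tz":0,"ax":0,"ay":0,"az":0,"hand":0.3},{"tx":0.3,"ty":0.96,"tz":0,"ax":0,"ay":0,"az":0,"hand":0.3},{"tx":0.3,"ty":0.96,"tz":0,"ax":0,"ay":0,"az":0,"hand":0.3},{"tx":0.3,"ty":0.96,"tz":0,"ax":0,"ay":0,"az":0,"hand":0.3},{"tx":0.3,"ty":0.96,"tz":0,"ax":0,"ay":0,"az":0,"hand":0.3}]'
python3 go.py 530.5 266.5 355 156
```

```text
time: 11.27
tool_pos: [487.0, -226.1, 346.2]
tcp_rot: [-179.9, 0.5, 156.2]
ft_force: [0.2, -0.6, 1.4]
finger_gap: 34.7
time: 11.68
tool_pos: [503.1, -71.2, 355.8]
tcp_rot: [179.9, 0.1, 156.5]
ft_force: [0.2, 0.1, -0.9]
finger_gap: 34.7
time: 12.1
tool_pos: [519.6, 78.5, 354.9]
tcp_rot: [179.9, -0.0, 156.5]
ft_force: [0.6, 0.0, -0.1]
finger_gap: 34.8
t 12.1 pos [519.6  78.5 354.9] rot [179.9  -0.  156.5] j [  3.  -2. 101.   0.  82. -64.] gap 34.8 F [ 0.6  0.  -0.1]
shift [4.340e-01 1.178e+00 1.000e-03] turn [ 0.003 -0.     0.01 ]
```

```bash
python3 -m jog '[{"tx":0.33,"ty":0.9,"tz":0,"ax":0,"ay":0,"az":0,"hand":0.3},{"tx":0.33,"ty":0.9,"tz":0,"ax":0,"ay":0,"az":0,"hand":0.3},{"tx":0.33,"ty":0.9,"tz":0,"ax":0,"ay":0,"az":0,"hand":0.3},{"tx":0.33,"ty":0.9,"tz":0,"ax":0,"ay":0,"az":0,"hand":0.3},{"tx":0.33,"ty":0.9,"tz":0,"ax":0,"ay":0,"az":0,"hand":0.3}]'
python3 go.py 530.5 266.5 355 156
```

```text
time: 12.52
tool_pos: [528.5, 221.1, 354.7]
tcp_rot: [179.9, -0.0, 156.4]
ft_force: [0.6, 0.4, 0.4]
finger_gap: 34.6
t 12.5167 pos [528.5 221.1 354.7] rot [179.9  -0.  156.4] j [ 18.   5.  93.   0.  82. -49.] gap 34.6 F [0.6 0.4 0.4]
shift [ 0.109  0.283 -0.002] turn [ 0.002 -0.     0.01 ]
```

```bash
python3 -m jog '[{"tx":0.1,"ty":0.26,"tz":0,"ax":0,"ay":0,"az":0,"hand":0.3},{"tx":0.1,"ty":0.26,"tz":0,"ax":0,"ay":0,"az":0,"hand":0.3},{"tx":0.1,"ty":0.26,"tz":0.15,"ax":0,"ay":0,"az":0,"hand":0.3},{"tx":0.1,"ty":0.26,"tz":0.3,"ax":0,"ay":0,"az":0,"hand":0.3},{"tx":0.1,"ty":0.26,"tz":0.4,"ax":0,"ay":0,"az":0,"hand":0.3}]'
python3 -m jog '[{"tx":0,"ty":0,"tz":0,"ax":0,"ay":0,"az":0,"hand":0.3},{"tx":0,"ty":0,"tz":0,"ax":0,"ay":0,"az":0,"hand":0.3}]'
python3 go.py 530.5 266.5 214 156
python3 - <<'E'
from meas import *
s=snapshot('scene');cv2.imwrite('pics/scene5c.png',cv2.resize(cv2.cvtColor(s['pixels'],4)[90:290,240:480],None,fx=3,fy=3))
E
```

```text
time: 12.93
tool_pos: [530.5, 258.5, 292.7]
tcp_rot: [-179.9, -0.0, 156.2]
ft_force: [-0.6, 0.3, -0.8]
finger_gap: 34.7
time: 13.1
tool_pos: [530.5, 258.5, 293.8]
tcp_rot: [-179.9, -0.1, 156.2]
ft_force: [0.4, -0.6, 0.4]
finger_gap: 34.7
t 13.1 pos [530.5 258.5 293.8] rot [-1.799e+02 -1.000e-01  1.562e+02] j [ 21.  10.  94.  -0.  76. -45.] gap 34.7 F [ 0.4 -0.6  0.4]
shift [0.021 0.049 0.532] turn [-0.002 -0.002  0.004]
```

View pics/scene5c.png

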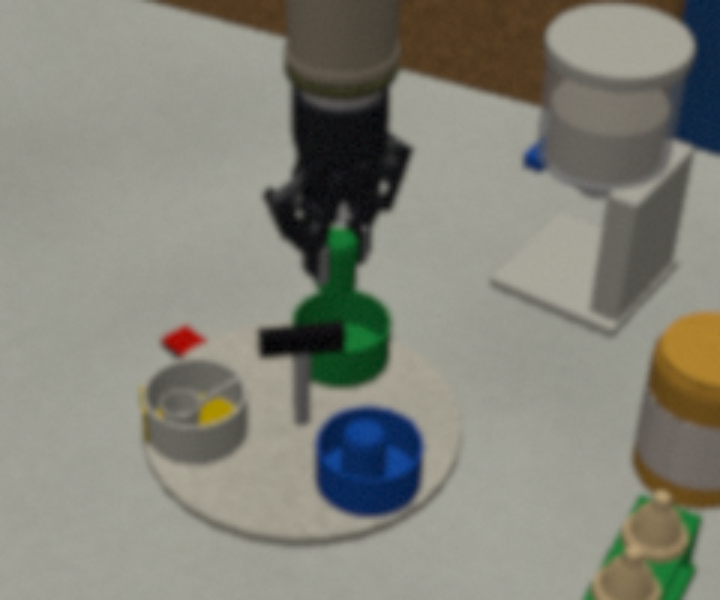

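The green cap hangs at about (354,175) over the green pot at (355,202), and the blue cap still stands in its pot. I'll shift about 8 mm in +y and lower.

```bash
python3 -m jog '[{"tx":0.02,"ty":0.05,"tz":0,"ax":0,"ay":0,"az":0,"hand":0.3},{"tx":0.02,"ty":0.05,"tz":0.15,"ax":0,"ay":0,"az":0,"hand":0.3},{"tx":0.02,"ty":0.05,"tz":0.3,"ax":0,"ay":0,"az":0,"hand":0.3},{"tx":0.02,"ty":0.05,"tz":0.44,"ax":0,"ay":0,"az":0,"hand":0.3},{"tx":0.02,"ty":0.05,"tz":0.5,"ax":0,"ay":0,"az":0,"hand":0.3}]'
python3 -m jog '[{"tx":0,"ty":0,"tz":0.02,"ax":0,"ay":0,"az":0,"hand":0.3},{"tx":0,"ty":0,"tz":0.02,"ax":0,"ay":0,"az":0,"hand":0.3},{"tx":0,"ty":0,"tz":0.02,"ax":0,"ay":0,"az":0,"hand":0.3}]'
python3 go.py 530.5 266.5 214 156
```

```text
time: 13.57
tool_pos: [530.5, 267.9, 218.1]
tcp_rot: [-180.0, -0.1, 156.2]
ft_force: [-0.7, 0.1, -0.6]
finger_gap: 34.5
time: 13.82
tool_pos: [531.7, 268.2, 218.2]
tcp_rot: [179.9, 0.1, 156.2]
ft_force: [0.2, -0.2, -0.0]
finger_gap: 34.9
t 13.8167 pos [531.7 268.2 218.2] rot [1.799e+02 1.000e-01 1.562e+02] j [ 22.  16.  96.   0.  68. -44.] gap 34.9 F [ 0.2 -0.2 -0. ]
shift [ 0.003 -0.014  0.028] turn [0.002 0.002 0.005]
```

```bash
python3 -m jog '[{"tx":0,"ty":-0.01,"tz":0.02,"ax":0,"ay":0,"az":0,"hand":0.3},{"tx":0,"ty":-0.01,"tz":0.03,"ax":0,"ay":0,"az":0,"hand":0.3},{"tx":0,"ty":-0.01,"tz":0.03,"ax":0,"ay":0,"az":0,"hand":0.3},{"tx":0,"ty":-0.01,"tz":0.03,"ax":0,"ay":0,"az":0,"hand":0.3}]'
python3 -m jog '[{"tx":0,"ty":0,"tz":0,"ax":0,"ay":0,"az":0,"hand":0.53},{"tx":0,"ty":0,"tz":0,"ax":0,"ay":0,"az":0,"hand":0.53},{"tx":0,"ty":0,"tz":0,"ax":0,"ay":0,"az":0,"hand":0.53},{"tx":0,"ty":0,"tz":0,"ax":0,"ay":0,"az":0,"hand":0.53}]'
python3 -m jog '[{"tx":0,"ty":0,"tz":-0.1,"ax":0,"ay":0,"az":0,"hand":0.53},{"tx":0,"ty":0,"tz":-0.3,"ax":0,"ay":0,"az":0,"hand":0.53},{"tx":0,"ty":0,"tz":-0.55,"ax":0,"ay":0,"az":0,"hand":0.53},{"tx":0,"ty":0,"tz":-0.8,"ax":0,"ay":0,"az":0,"hand":0.53},{"tx":0,"ty":0,"tz":-1,"ax":0,"ay":0,"az":0,"hand":0.53}]'
python3 go.py 540 179.5 350 -144.1
```

```text
time: 14.15
tool_pos: [530.4, 266.4, 212.3]
tcp_rot: [180.0, 0.0, 156.2]
ft_force: [-1.1, -0.1, -0.2]
finger_gap: 34.3
time: 14.48
tool_pos: [530.4, 266.4, 212.0]
tcp_rot: [180.0, 0.0, 156.2]
ft_force: [-0.1, 0.2, -0.3]
finger_gap: 45.2
time: 14.9
tool_pos: [530.4, 266.4, 365.0]
tcp_rot: [179.9, 0.1, 156.2]
ft_force: [0.8, -0.0, 0.0]
finger_gap: 44.9
t 14.9 pos [530.4 266.4 365. ] rot [1.799e+02 1.000e-01 1.562e+02] j [ 22.   8.  89.   0.  83. -45.] gap 44.9 F [ 0.8 -0.   0. ]
shift [-0.292 -0.505  0.1  ] turn [ 1.000e-03  3.000e-03 -1.326e+00]
```

```bash
python3 -m jog '[{"tx":0,"ty":0,"tz":0,"ax":0,"ay":0,"az":-0.7,"hand":1},{"tx":0,"ty":0,"tz":0,"ax":0,"ay":0,"az":-0.7,"hand":1},{"tx":0,"ty":0,"tz":0,"ax":0,"ay":0,"az":-0.7,"hand":1},{"tx":0,"ty":0,"tz":0,"ax":0,"ay":0,"az":-0.7,"hand":1},{"tx":0,"ty":0,"tz":0,"ax":0,"ay":0,"az":-0.7,"hand":1}]'
python3 -m jog '[{"tx":0,"ty":0,"tz":0,"ax":0,"ay":0,"az":-0.626,"hand":1},{"tx":0,"ty":0,"tz":0,"ax":0,"ay":0,"az":-0.626,"hand":1},{"tx":0,"ty":0,"tz":0,"ax":0,"ay":0,"az":-0.626,"hand":1},{"tx":0,"ty":0,"tz":0,"ax":0,"ay":0,"az":-0.626,"hand":1},{"tx":0,"ty":0,"tz":0,"ax":0,"ay":0,"az":-0.626,"hand":1}]'
python3 go.py 540 179.5 350 -144.1
python3 - <<'E'
from meas import *
s=snapshot('scene');cv2.imwrite('pics/scene6c.png',cv2.resize(cv2.cvtColor(s['pixels'],4)[90:290,240:480],None,fx=3,fy=3))
np.savez('scene6.npz',**s);t=snapshot('top');save(t,'top6.png');np.savez('top6.npz',**t)
E
```

```text
time: 15.32
tool_pos: [530.3, 266.4, 362.0]
tcp_rot: [-180.0, 0.0, -171.8]
ft_force: [-0.1, -0.5, 0.1]
finger_gap: 85.4
time: 15.73
tool_pos: [530.3, 266.4, 361.9]
tcp_rot: [180.0, -0.0, -143.8]
ft_force: [-0.3, -0.7, 0.8]
finger_gap: 85.6
t 15.7333 pos [530.3 266.4 361.9] rot [ 180.    -0.  -143.8] j [  22.    8.   89.   -0.   83. -105.] gap 85.6 F [-0.3 -0.7  0.8]
shift [ 0.29  -0.506  0.079] turn [ 0.    -0.     0.007]
```

View pics/scene6c.png

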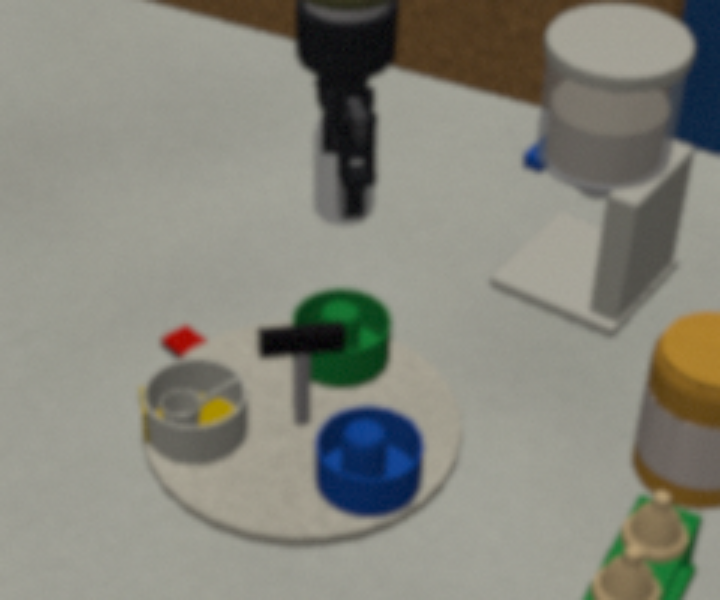

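View pics/top6.png

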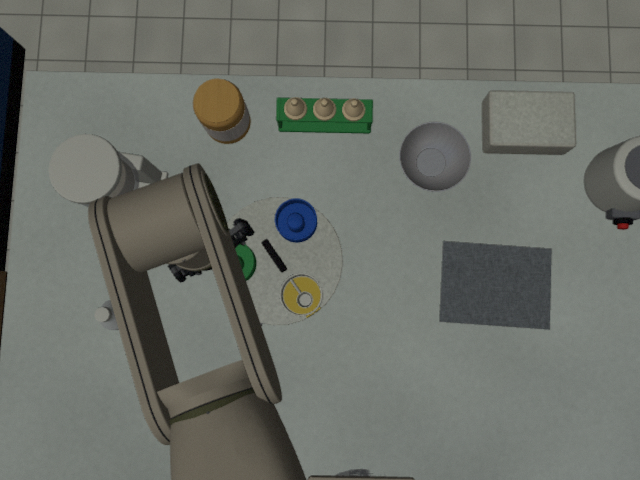

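Both caps stand in their own pots, green at about (353,196) and blue at (362,237), and the carousel hasn't moved: its bar is still at (274,256) in the top view. Next I'll move over the handle.

```bash
python3 -m jog '[{"tx":0.29,"ty":-0.5,"tz":0.08,"ax":0,"ay":0,"az":0,"hand":1},{"tx":0.29,"ty":-0.5,"tz":0.08,"ax":0,"ay":0,"az":0,"hand":1},{"tx":0.29,"ty":-0.5,"tz":0.08,"ax":0,"ay":0,"az":0,"hand":1},{"tx":0.29,"ty":-0.5,"tz":0.08,"ax":0,"ay":0,"az":0,"hand":1},{"tx":0.29,"ty":-0.5,"tz":0.08,"ax":0,"ay":0,"az":0,"hand":1}]'
python3 -m jog '[{"tx":0,"ty":0,"tz":0,"ax":0,"ay":0,"az":0,"hand":1},{"tx":0,"ty":0,"tz":0,"ax":0,"ay":0,"az":0,"hand":1}]'
python3 go.py 540 179.5 263 -144.1
```

```text
time: 16.25
tool_pos: [539.1, 180.0, 350.1]
tcp_rot: [180.0, 0.0, -144.3]
ft_force: [0.1, 0.8, 0.6]
finger_gap: 84.9
time: 16.42
tool_pos: [539.0, 181.3, 350.3]
tcp_rot: [180.0, 0.0, -144.1]
ft_force: [-0.0, -0.3, 0.0]
finger_gap: 85.2
t 16.4167 pos [539.  181.3 350.3] rot [ 180.     0.  -144.1] j [  13.    4.   94.    0.   81. -113.] gap 85.2 F [-0.  -0.3  0. ]
shift [ 0.002 -0.014  0.582] turn [0.    0.001 0.001]
```

```bash
python3 -m jog '[{"tx":0,"ty":-0.01,"tz":0.1,"ax":0,"ay":0,"az":0,"hand":1},{"tx":0,"ty":-0.01,"tz":0.25,"ax":0,"ay":0,"az":0,"hand":1},{"tx":0,"ty":-0.01,"tz":0.4,"ax":0,"ay":0,"az":0,"hand":1},{"tx":0,"ty":-0.01,"tz":0.54,"ax":0,"ay":0,"az":0,"hand":1},{"tx":0,"ty":-0.01,"tz":0.58,"ax":0,"ay":0,"az":0,"hand":1}]'
python3 -m jog '[{"tx":0,"ty":0,"tz":0,"ax":0,"ay":0,"az":0,"hand":1},{"tx":0,"ty":0,"tz":0,"ax":0,"ay":0,"az":0,"hand":1},{"tx":0,"ty":0,"tz":0,"ax":0,"ay":0,"az":0,"hand":1}]'
python3 go.py 540 179.5 263 -144.1
python3 - <<'E'
from meas import *
s=snapshot('scene');cv2.imwrite('pics/scene7c.png',cv2.resize(cv2.cvtColor(s['pixels'],4)[90:290,240:480],None,fx=3,fy=3))
E
```

```text
time: 16.83
tool_pos: [538.3, 179.6, 259.2]
tcp_rot: [179.9, -0.3, -144.0]
ft_force: [-1.4, -0.9, 0.1]
finger_gap: 85.5
time: 17.08
tool_pos: [540.6, 179.5, 264.8]
tcp_rot: [-179.9, 0.1, -144.1]
ft_force: [0.4, -0.4, 0.7]
finger_gap: 85.3
t 17.0833 pos [540.6 179.5 264.8] rot [-1.799e+02  1.000e-01 -1.441e+02] j [  13.    9.   99.    0.   72. -113.] gap 85.3 F [ 0.4 -0.4  0.7]
shift [0.003 0.003 0.012] turn [-0.001  0.003  0.001]
```

View pics/scene7c.png

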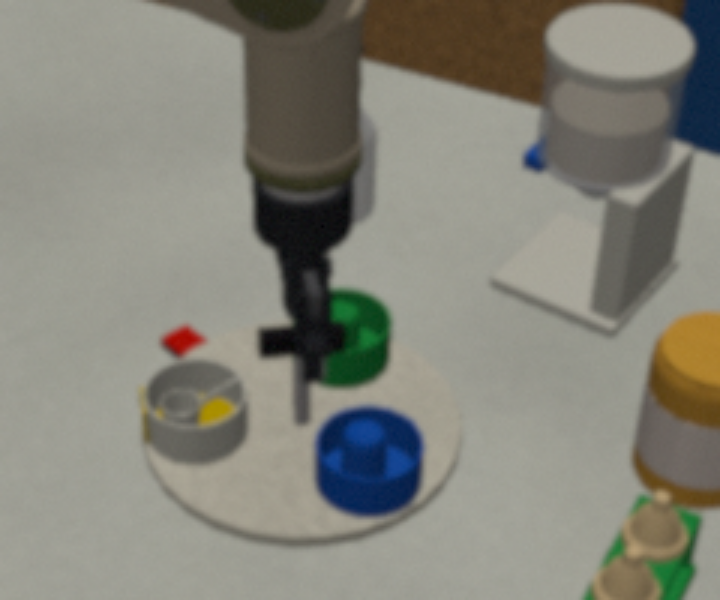

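The bar at about (341,203) sits between the open fingers, and nothing has been touched. Closing now.

```bash
python3 -m jog '[{"tx":0,"ty":0,"tz":0,"ax":0,"ay":0,"az":0,"hand":0.05},{"tx":0,"ty":0,"tz":0,"ax":0,"ay":0,"az":0,"hand":0.05},{"tx":0,"ty":0,"tz":0,"ax":0,"ay":0,"az":0,"hand":0.05},{"tx":0,"ty":0,"tz":0,"ax":0,"ay":0,"az":0,"hand":0.05},{"tx":0,"ty":0,"tz":0,"ax":0,"ay":0,"az":0,"hand":0.05}]' 50
python3 -m jog '[{"tx":0,"ty":0,"tz":0,"ax":0,"ay":0,"az":0,"hand":0.05},{"tx":0,"ty":0,"tz":0,"ax":0,"ay":0,"az":0,"hand":0.05},{"tx":0,"ty":0,"tz":0,"ax":0,"ay":0,"az":0,"hand":0.05},{"tx":0,"ty":0,"tz":0,"ax":0,"ay":0,"az":0,"hand":0.05}]'
python3 go.py 540 179.5 263 160.1
```

```text
time: 17.55
tool_pos: [540.0, 178.9, 263.1]
tcp_rot: [-180.0, 0.0, -144.1]
ft_force: [-0.6, -0.2, -0.5]
finger_gap: 25.5
time: 17.88
tool_pos: [539.7, 179.3, 263.1]
tcp_rot: [180.0, -0.0, -144.1]
ft_force: [-4.9, 2.3, 5.0]
finger_gap: 13.3
t 17.8833 pos [539.7 179.3 263.1] rot [ 180.    -0.  -144.1] j [  13.    9.   99.    0.   72. -113.] gap 13.3 F [-4.9  2.3  5. ]
shift [-0.003 -0.     0.001] turn [ 1.00e-03 -1.00e-03  1.24e+00]
```

```bash
python3 -m jog '[{"tx":0,"ty":0,"tz":0,"ax":0,"ay":0,"az":0.05,"hand":0.05},{"tx":0,"ty":0,"tz":0,"ax":0,"ay":0,"az":0.12,"hand":0.05},{"tx":0,"ty":0,"tz":0,"ax":0,"ay":0,"az":0.2,"hand":0.05},{"tx":0,"ty":0,"tz":0,"ax":0,"ay":0,"az":0.28,"hand":0.05},{"tx":0,"ty":0,"tz":0,"ax":0,"ay":0,"az":0.36,"hand":0.05}]'
python3 -m jog '[{"tx":0,"ty":0,"tz":0,"ax":0,"ay":0,"az":0.08,"hand":0.05},{"tx":0,"ty":0,"tz":0,"ax":0,"ay":0,"az":0.16,"hand":0.05},{"tx":0,"ty":0,"tz":0,"ax":0,"ay":0,"az":0.24,"hand":0.05},{"tx":0,"ty":0,"tz":0,"ax":0,"ay":0,"az":0.32,"hand":0.05},{"tx":0,"ty":0,"tz":0,"ax":0,"ay":0,"az":0.4,"hand":0.05}]'
python3 go.py 540 179.5 263 160.1
```

```text
time: 18.3
tool_pos: [539.7, 179.3, 263.1]
tcp_rot: [180.0, -0.0, -160.5]
ft_force: [-4.2, 3.1, 5.6]
finger_gap: 13.3
time: 18.72
tool_pos: [539.6, 179.4, 263.1]
tcp_rot: [180.0, -0.0, -178.4]
ft_force: [-5.0, 2.8, 4.8]
finger_gap: 13.2
t 18.7167 pos [539.6 179.4 263.1] rot [ 180.    -0.  -178.4] j [ 13.   9.  99.   0.  72. -78.] gap 13.2 F [-5.   2.8  4.8]
shift [-0.002  0.001  0.001] turn [ 0.001 -0.001  0.477]
```

```bash
python3 -m jog '[{"tx":0,"ty":0,"tz":0,"ax":0,"ay":0,"az":0.08,"hand":0.05},{"tx":0,"ty":0,"tz":0,"ax":0,"ay":0,"az":0.17,"hand":0.05},{"tx":0,"ty":0,"tz":0,"ax":0,"ay":0,"az":0.26,"hand":0.05},{"tx":0,"ty":0,"tz":0,"ax":0,"ay":0,"az":0.35,"hand":0.05},{"tx":0,"ty":0,"tz":0,"ax":0,"ay":0,"az":0.43,"hand":0.05}]'
python3 -m jog '[{"tx":0,"ty":0,"tz":0,"ax":0,"ay":0,"az":0.02,"hand":0.05},{"tx":0,"ty":0,"tz":0,"ax":0,"ay":0,"az":0.03,"hand":0.05},{"tx":0,"ty":0,"tz":0,"ax":0,"ay":0,"az":0.03,"hand":0.05},{"tx":0,"ty":0,"tz":0,"ax":0,"ay":0,"az":0.03,"hand":0.05}]'
python3 go.py 540 179.5 263 160.1
python3 - <<'E'
from meas import *
s=snapshot('scene');save(s,'scene8.png');cv2.imwrite('pics/scene8c.png',cv2.resize(cv2.cvtColor(s['pixels'],4)[90:290,240:480],None,fx=3,fy=3))
np.savez('scene8.npz',**s);t=snapshot('top');save(t,'top8.png');np.savez('top8.npz',**t)
E
```

```text
time: 19.13
tool_pos: [539.6, 179.4, 263.1]
tcp_rot: [180.0, -0.0, 162.2]
ft_force: [-3.9, 3.9, 4.0]
finger_gap: 13.4
time: 19.47
tool_pos: [539.6, 179.4, 263.1]
tcp_rot: [180.0, -0.1, 161.0]
ft_force: [-4.3, 3.0, 3.8]
finger_gap: 13.4
t 19.4667 pos [539.6 179.4 263.1] rot [ 1.80e+02 -1.00e-01  1.61e+02] j [ 13.   9.  99.   0.  72. -58.] gap 13.4 F [-4.3  3.   3.8]
shift [-0.002  0.001  0.001] turn [ 0.001 -0.001  0.02 ]
```

View pics/scene8c.png

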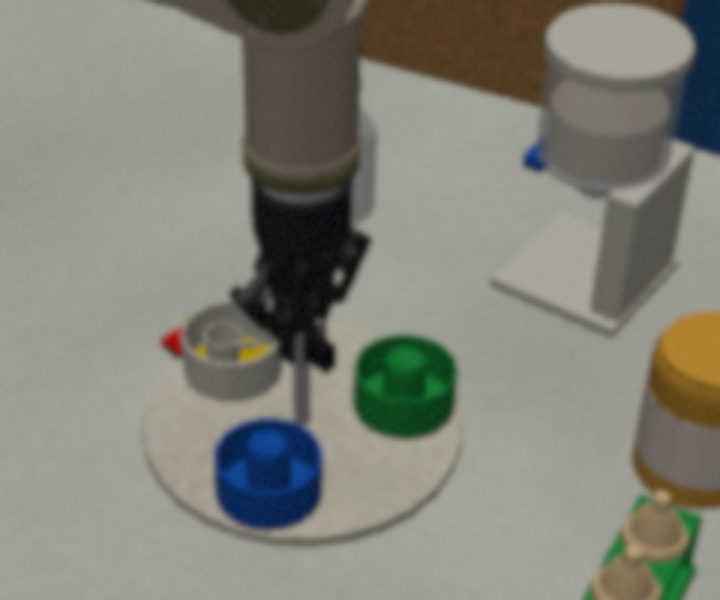

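View pics/top8.png

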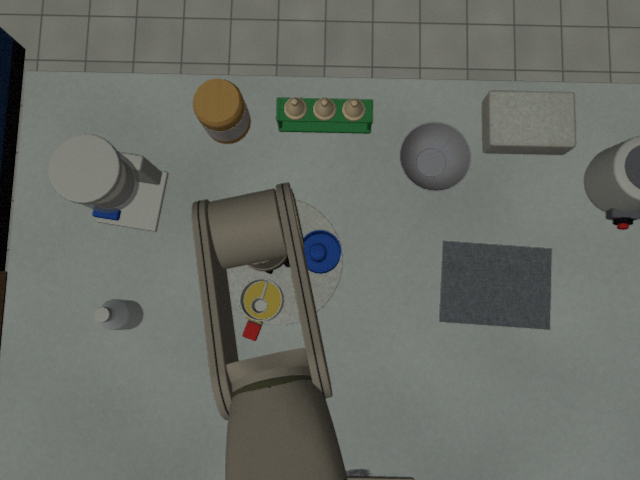

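The marked pot at (262,300) now lies between the hand and the red tab at (252,330). Both caps are in their pots. Now I'll check the alignment numerically, working within one camera so the calibration bias cancels.

Run:
```python
from meas import *
def red(s,lo,hi):
    hs=cv2.cvtColor(s['pixels'],cv2.COLOR_RGB2HSV);m=((hs[...,0]<8)|(hs[...,0]>172))&(hs[...,1]>130)
    k=np.zeros_like(m);k[lo[1]:hi[1],lo[0]:hi[0]]=1;return m&k
ang=lambda d:np.degrees(np.arctan2(d[1],d[0]))%360
for n,(lo,hi) in{'top':((235,312),(270,350)),'scene':((285,190),(315,215))}.items():
    a=dict(np.load(n+'0.npz'));b=dict(np.load(n+'8.npz'))
    m=red(a,lo,hi);v,u=np.nonzero(m)
    g=np.array([ray(a,x,y,12)[:2] for x,y in zip(u,v)]);p=pts(a,m)
    r=cv2.minAreaRect(g.astype(np.float32));zr=np.median(p[:,2])
    # disc ellipse: white disc edge points from depth ; pots rims
    c0={}
    P=pts(a,np.ones((480,640),bool))
    for k,q in{'b':(620,143),'g':(530.5,266.5),'w':(467,127)}.items():
        kk=(abs(P[:,2]-61)<3)&(abs(np.hypot(P[:,0]-q[0],P[:,1]-q[1])-41.5)<6);c0[k]=circ(P[kk])
    ax=np.mean([c0[k][0] for k in 'bgw'],0)
    print(n,'rims',c0,'axis',ax,'angs',[ang(c0[k][0]-ax) for k in 'bgw'])
    print(' red mean',g.mean(0),'rect',r,'z',zr,'depth mean',p.mean(0),'ang ray',ang(g.mean(0)-ax),ang(np.array(r[0])-ax),'depth',ang(p.mean(0)[:2]-ax))
    P=pts(b,np.ones((480,640),bool));
    q0={'w':ax+88*np.array([np.cos(np.radians(161)),np.sin(np.radians(161))]),'b':ax+88*np.array([np.cos(np.radians(281)),np.sin(np.radians(281))]),'g':ax+88*np.array([np.cos(np.radians(41)),np.sin(np.radians(41))])}
    for k,q in q0.items():
        kk=(abs(P[:,2]-61)<3)&(abs(np.hypot(P[:,0]-q[0],P[:,1]-q[1])-41.5)<6)
        if kk.sum()>60:
            c,rr=circ(P[kk]);print('  after',k,c,rr,kk.sum(),'ang',ang(c-ax))
```

```text
top rims {'b': (array([619.94134237, 144.26276252]), np.float64(41.2809495696121)), 'g': (array([531.14255387, 267.87691825]), np.float64(41.20774491641009)), 'w': (array([468.00373161, 128.91803985]), np.float64(41.440712032113))} axis [539.69587595 180.35257354] angs [np.float64(335.784516506948), np.float64(95.58151051674177), np.float64(215.6570232412524)]
 red mean [393.4181676  230.56256719] rect ((393.408935546875, 230.4844207763672), (28.862102508544922, 32.65205001831055), 70.86298370361328) z 11.330017407261835 depth mean [393.41829672 230.68005461  11.20335026] ang ray 161.05515693981343 161.08365341608905 depth 161.01398318886103
  after w [456.48961533 209.41017654] 41.33637761913365 191 ang 160.74958510771174
  after b [556.45967676  94.17019908] 41.21843394529253 129 ang 281.0074592789835
scene rims {'b': (array([619.95081305, 141.32846567]), np.float64(41.19131868044321)), 'g': (array([531.02911107, 264.85795656]), np.float64(41.32583167647637)), 'w': (array([468.27491578, 125.75912194]), np.float64(41.436643279942004))} axis [539.7516133  177.31518139] angs [np.float64(335.8334324104449), np.float64(95.6900017325071), np.float64(215.80286814584457)]
 red mean [391.78245591 228.54977578] rect ((391.7418212890625, 228.53736877441406), (29.043350219726562, 28.48600196838379), 67.2649154663086) z 11.834495271645256 depth mean [391.85026819 228.32419604  12.00533642] ang ray 160.90149381289277 160.9106464562885 depth 160.97143351902838
  after w [456.59284289 205.7583969 ] 41.18402770023547 103 ang 161.11751331545292
  after b [556.40526419  91.23714654] 41.38633198578125 160 ang 280.9498191490434
  after g [605.91380545 235.10599356] 41.28145873925162 144 ang 41.136297944519484
```

The pots agree on a carousel bearing of 160.75–161.1° and the pointer reads 160.9–161.1°, so the error is about 0.1°. Last, I'll check that the bowl and bottle haven't moved and the hold is steady, then hand in.

```bash
python3 - <<'E'
from meas import *
for n,boxes in{'top':{'bowl':(395,120,475,195),'bottle':(92,295,147,333)},'scene':{'bowl':(320,320,402,392)}}.items():
    a=dict(np.load(n+'0.npz'))['pixels'].astype(int);b=dict(np.load(n+'8.npz'))['pixels'].astype(int)
    for k,(x0,y0,x1,y1) in boxes.items(): print(n,k,'mean|diff|',np.abs(a-b)[y0:y1,x0:x1].mean().round(2))
s=sense();print(s['time'],s['tcp_rot'],s['finger_gap'],s['ft_force'],abs(s['qd']).max())
E
python3 -c "
from bench import *
print(hand_in())"
```

```text
top bowl mean|diff| 4.86
top bottle mean|diff| 4.98
scene bowl mean|diff| 2.97
19.5667 [ 1.79965997e+02 -5.48875584e-02  1.61019818e+02] 13.678778553785033 [-4.39253827  3.62296115  4.78798153] 0.13741465445763937
the job is handed in; nothing more can be done
None
```

The job is done and handed in at about 19.6 s, with the gripper still holding the handle.

- **Caps:** I put the blue cap in the blue pot and the green cap in the green pot. The last pictures show both standing upright in the right pots.
- **Carousel:** I gripped the bar handle and turned the carousel clockwise by about 55°. The marked pot now lies at a bearing of 160.75–161.1° and the red pointer at 160.9–161.1°, read from two cameras, so they agree to about 0.1°. My first estimate of the pointer was 160.1°. The finer measurement gave 161.0°, and I kept that.
- **Hold at the end:** The fingers are closed on the bar at 13.7 mm (it is 14 mm wide). The grip is set to 50 N, the joints are still, and the wrist force is about 7 N.
- **Bowl and bottle:** Both look unmoved in the pictures. The pixel difference from the start is small (mean 3–5 levels), but I had no undisturbed area to compare it with.
- **Disagreement between cameras:** They differ by about 3 mm in y, slightly worse than the stated calibration. I compared angles within one camera at a time so this cancels out.

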